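# Fit the splined hand grip on the drive stub

## Task

Pick up the hand grip with the cross-shaped hub, turn it so that its four arms line up with the four splines of the upright stub on the grey drive box, and slide it down fully home on the stub. Leave it there upright, and leave the look-alike grip with the round hub where it stands.

Things in the scene. Friction and masses are not known exactly. Their poses are not given: they have to be found in the camera images.
- hub_cross_grip (a point): Grip to fit, loose, upright, 78 mm high (all in mm): steel hub, from above a plus of two bars 74 x 30, 42 high; on it a wooden bar 60 long (x), 20 thick (y), 36 high. Cross bore from below, 34 deep, slots 20 wide, 64 long, along hub x and y. Point: in the bar on the centre line, 64 above the underside, 22 above the hub's top; z up. Grasp here across y.
- stub_seat (a point): (mm) Foot of the steel stub on the axis, on the flat flange of the fixed grey box (124 x 112), 50 above the worktop; z up. Stub 30 high, four splines along +-x, +-y, 10 wide, 54 across, top 12 tapered. Stiff to turn (0.6 N m), stays as found. Every quarter turn fits, 5 play. Home: hub rests on the flange, hub_cross_grip 64 above this point; misaligned it stops 30 higher.
- hub_round_grip (a point): The look-alike, to be left: the same wooden bar (60 x 20 x 36 mm) on a round hub, 74 diameter, 42 high. Loose, upright. Point in the bar on the centre line, 64 above the underside; x along the bar, z up.
Not all that is in view belongs to the job. What is shaped like the part that bears hub_cross_grip but blue or turquoise is not meant. What is shaped like the part that bears hub_round_grip but pink is not meant.

How it is judged:
By the outcome, as a careful person would: the job done as asked, in the order asked, and still so for the second after the job is handed in, with the robot touching nothing.
It also fails if it takes over 45 s, if anything falls off the work surface, if the arm or the gripper's body presses on something with over 40 N, if the wrist force passes 120 N, or if a joint passes its speed limit or range.

## Robot

A 7-joint arm with a two-finger parallel gripper is mounted at the origin on a cart in front of the work surface, level with it; the furniture and walls round the work are solid. World frame = base frame: x ahead of the robot, y to its left, z up, the work surface at z = 0. Lengths are in m, angles in rad, forces in N, time in s.
With the tool pointing down it reaches from about 0.35 to 0.9 m from the base axis. Payload 7.2 kg.
Tool frame: the origin (TCP) lies at the very end of the fingers, on their centre line; the grasp point (between the pads) lies 19 mm behind it; z points along the fingers, y is the direction in which the jaws open and shut (so a half turn about z gives the same grasp; the last joint's range is limited). The gripper opens to 85 mm and grips with 20 to 120 N. Pads are 22 mm wide; open, the fingers measure 114 mm over their backs; the gripper's body (76 mm by 85 mm) begins 54 mm behind the grasp point. The pads swing forward as they close: fully open they stand 13 mm farther back than shut.
Start: joints at [-1.389, 0.411, -0.013, 1.596, 0.006, 1.134, -0.082], TCP at [0.155, 0.606, 0.231] pointing down, gripper open.
Joint ranges: [-2.95, 2.95], [-0.29, 1.99], [-1.47, 1.44], [0.14, 2.54], [-1.03, 4.17], [0.13, 1.85], [-2.86, 2.86]. Speed limits (rad/s): [2.39, 2.39, 3.01, 3.01, 3.14, 3.14, 3.14].

## Interface

Orientations are given as a unit quaternion [w, x, y, z].
In Python, from bench import arm gives the robot as it stands. Calls block until the motion is done:
- arm.reach(position, orientation): joint-space move of the TCP to a pose.
- arm.servo_line(position, orientation=None, max_speed=0.15): straight line of the TCP; orientation=None keeps the orientation; max_speed is the mean speed in m/s.
- arm.set_joints(angles): joint-space move.
- arm.grip(opening, strength=None): finger opening in m; strength is the grip in N (None keeps the last); returns when the fingers have stopped.
- arm.pause(seconds).
- arm.ik(position, orientation): joint angles nearest the present ones, or None.
- arm.snapshot(name): name is "scene" or "top"; returns a dict with "frame" (400x640x3 uint8, red, green, blue), "fovy" (degrees; the focal length in pixels is half the picture's height over the tangent of half this angle, whatever the lens; pixels are square), "cx", "cy" (the principal point, pixels), "T" (4x4, takes a point from camera to world coordinates). Camera axes: x right, y down, z forward; pixel columns grow to the right and rows downward; lengths in m; the calibration is good to about 2 mm. A picture is of the moment at which its call begins. There is no depth.
A pose or a line that the arm cannot do raises arm.MotionError and nothing moves.
- arm.job_done(): hands the job in, once; it reports no verdict.
Readings, each from a call of its own:
- arm.get_clock(): time.
- arm.get_joint_pos(): joint angles.
- arm.get_qd(): joint speeds.
- arm.get_joint_efforts(): joint torques, N m.
- arm.get_tcp_pos(): TCP position.
- arm.get_orientation(): TCP orientation.
- arm.get_wrist_force(): force on the tool from outside, world axes, zero at the start.
- arm.get_moment(): the same for the moment, N m.
- arm.get_finger_gap(): finger opening in m.
Only numpy, scipy, OpenCV 4.12 (cv2) and the standard library are available. Lean on these libraries where they do the work, as an engineer would, in place of code of your own. Each camera call takes 0.05 s, during which the arm holds its last target.

## Working session

There is one attempt and no reset: what is moved stays moved. The work goes in short steps, each a Python script; the robot and the scene stay as the last script left them, time stands still between calls to the robot, and variables do not carry over. Pictures are saved under pics/ and viewed, and the job is handed in when it is done.

```bash
mkdir -p pics; ls
python3 - <<'E'
from bench import arm
import cv2,numpy as np
for n in("scene","top"):
    s=arm.snapshot(n); cv2.imwrite(f"pics/{n}0.png",s["frame"][:,:,::-1]); np.savez(f"{n}0.npz",**s)
    print(n,s["fovy"],s["cx"],s["cy"],np.round(s["T"],4).tolist())
print(arm.get_clock(),arm.get_orientation(),arm.get_tcp_pos())
E
```

```text
pics
scene 57.875883549696084 323.4036799411101 202.1105616891414 [[0.6224, -0.3291, 0.7101, -0.3119], [-0.7825, -0.2809, 0.5557, -0.7866], [0.0166, -0.9016, -0.4323, 0.5666], [0.0, 0.0, 0.0, 1.0]]
top 56.398316308097854 316.9783554337946 191.21860251195167 [[-0.0016, -0.9982, 0.0594, 0.4643], [-1.0, 0.0014, -0.004, -0.1472], [0.0039, -0.0595, -0.9982, 1.3458], [0.0, 0.0, 0.0, 1.0]]
0.1 [-2.92349800e-05  1.24574493e-01  9.92209973e-01 -7.50880716e-04] [0.1544322  0.60514972 0.23052415]
```

View pics/scene0.png

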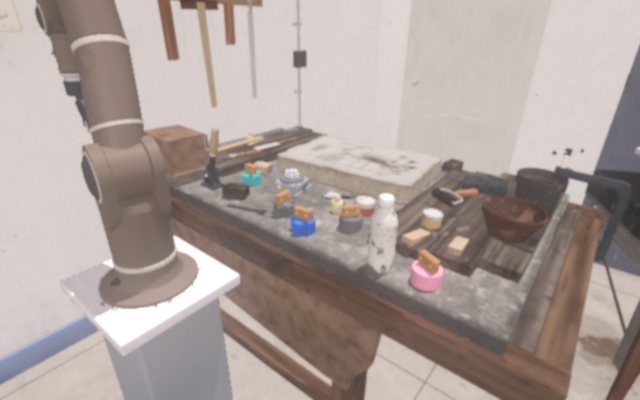

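View pics/top0.png

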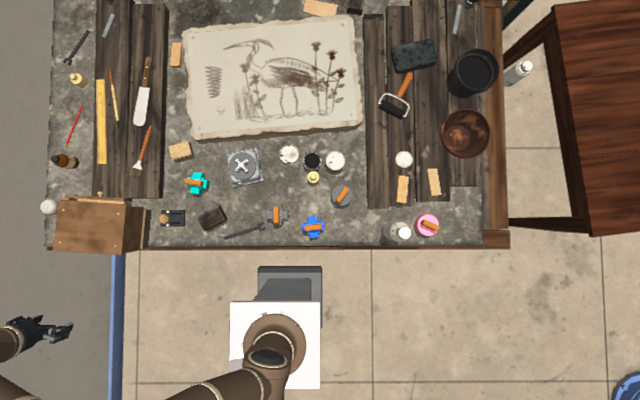

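Run:
```python
import cv2
t=cv2.imread("pics/top0.png"); 
c=t[140:240,180:370]; cv2.imwrite("pics/c1.png",cv2.resize(c,None,fx=4.2,fy=4.2,interpolation=cv2.INTER_CUBIC))
s=cv2.imread("pics/scene0.png"); c=s[155:245,225:395]; cv2.imwrite("pics/c2.png",cv2.resize(c,None,fx=4.6,fy=4.6,interpolation=cv2.INTER_CUBIC))
```

```text
(no output)
```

View pics/c1.png

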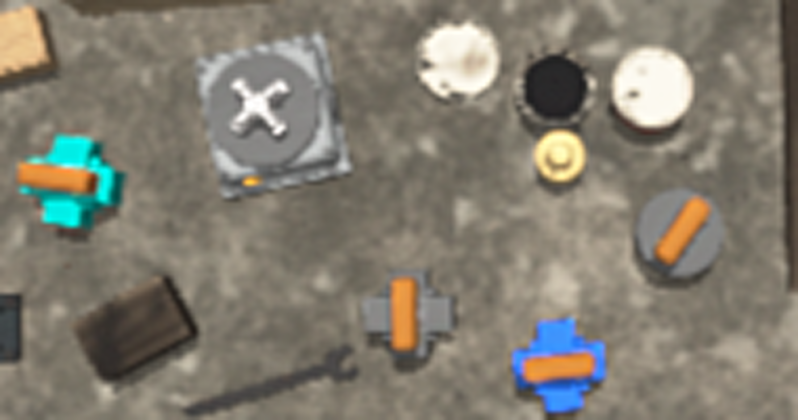

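View pics/c2.png

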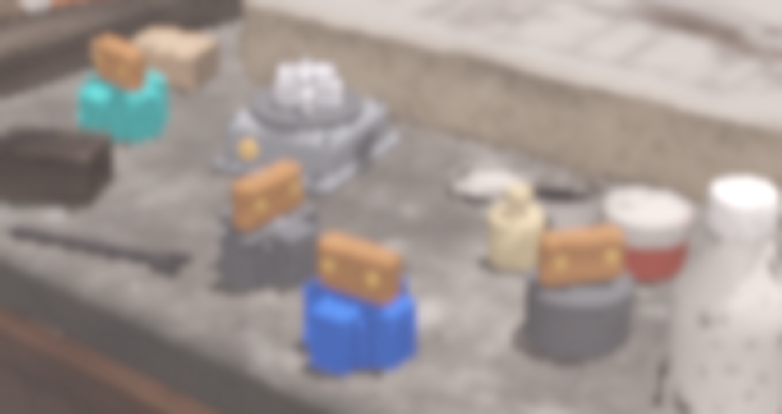

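```bash
cat > h.py <<'E'
import cv2,numpy as np
def ray(s,u,v,z):
    f=200/np.tan(np.radians(float(s["fovy"]))/2); T=np.array(s["T"])
    d=T[:3,:3]@np.array([(u-float(s["cx"]))/f,(v-float(s["cy"]))/f,1]); o=T[:3,3]
    return o+d*(z-o[2])/d[2]
def comp(s,mask,roi,z,k=6):
    """largest blob in roi (u0,v0,u1,v1) -> centroid px, minAreaRect corners on plane z"""
    u0,v0,u1,v1=roi
    n,l,st,c=cv2.connectedComponentsWithStats(mask.astype(np.uint8)); i=1+np.argmax(st[1:,4])
    cn=max(cv2.findContours((l==i).astype(np.uint8),cv2.RETR_EXTERNAL,cv2.CHAIN_APPROX_NONE)[0],key=cv2.contourArea)
    tr=lambda p:[(p[0]+.5)/k-.5+u0,(p[1]+.5)/k-.5+v0]
    W=np.array([ray(s,*tr(p),z)[:2] for p in cn[:,0,:].astype(float)],np.float32)
    m=cv2.moments(W.reshape(-1,1,2)); 
    r=cv2.minAreaRect((W*1000).astype(np.float32))
    return np.array(tr(c[i])),ray(s,*tr(c[i]),z),r,W
def crop(s,roi,k=6):
    u0,v0,u1,v1=roi
    return cv2.resize(s["frame"][v0:v1,u0:u1],None,fx=k,fy=k,interpolation=cv2.INTER_CUBIC)
def orange(im):
    h=cv2.cvtColor(im,cv2.COLOR_RGB2HSV).astype(int); return (h[...,0]<22)&(h[...,1]>130)&(h[...,2]>110)
E
python3 - <<'E'
from h import *
s=dict(np.load("top0.npz"))
for nm,roi in(("cross",(262,200,292,230)),("round",(326,180,356,210))):
    im=crop(s,roi); px,w,r,_=comp(s,orange(im),roi,0.077); print(nm,px,w,r)
    g=(im.max(2).astype(int)-im.min(2)<22)&(im.max(2)>75)&(im.max(2)<135)
    cv2.imwrite(f"pics/m_{nm}.png",np.hstack([im[:,:,::-1],cv2.merge([np.uint8(orange(im)*255),np.uint8(g*255),np.uint8(g*0)])]))
roi=(228,148,260,182); im=crop(s,roi); m=im.min(2)>165
for th in(165,190):
    px,w,r,W=comp(s,im.min(2)>th,roi,0.079); 
    c=w[:2]; d=W-c; R=np.hypot(*d.T); a=np.arctan2(d[:,1],d[:,0]); 
    Z=(R**6*np.exp(4j*a)).sum(); print("stub",px,w,r,"ang",np.degrees(np.angle(Z)/4), R.max())
cv2.imwrite("pics/m_stub.png",np.hstack([im[:,:,::-1],cv2.merge([np.uint8(m*255)]*3)]))
# flange disc / box: box rect
E
python3 -c "
import cv2,numpy as np
a=[cv2.imread(f'pics/m_{n}.png') for n in('cross','round','stub')]
w=max(x.shape[1] for x in a); a=[cv2.copyMakeBorder(x,0,0,0,w-x.shape[1],0) for x in a]
cv2.imwrite('pics/m.png',np.vstack(a))"
```

```text
cross [275.76171275 214.4077381 ] [ 0.4612399 -0.0123094  0.077    ] ((461.5250549316406, -12.542807579040527), (58.16940689086914, 20.90046501159668), 0.3093191087245941)
round [341.94322948 194.52002197] [ 0.52848607 -0.23733494  0.077     ] ((528.6090087890625, -237.5128173828125), (20.073192596435547, 59.19852828979492), 54.88584899902344)
stub [241.00695847 164.37053872] [0.631944   0.10692098 0.079     ] ((630.3722534179688, 106.5247573852539), (46.24394607543945, 44.23210144042969), 87.87808227539062) ang 41.829622036792884 0.029561043148146404
stub [241.22719772 164.15256526] [0.63269189 0.10617746 0.079     ] ((630.0743408203125, 106.5163345336914), (43.96662902832031, 42.491302490234375), 87.94893646240234) ang 40.479101215479126 0.02913155228913933
```

View pics/m.png

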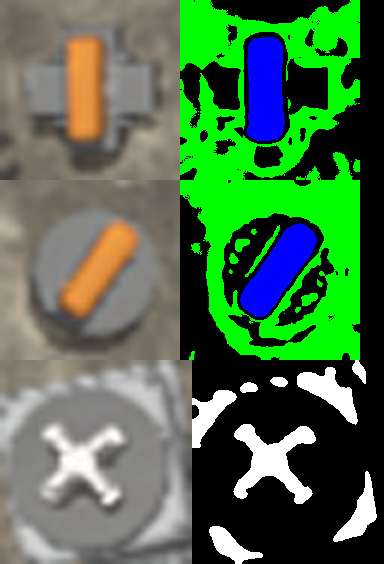

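Run:
```python
from h import *
s=dict(np.load("top0.npz"))
roi=(222,142,266,188); im=crop(s,roi); g=cv2.GaussianBlur(cv2.cvtColor(im,cv2.COLOR_RGB2GRAY),(7,7),0)
m=((g>90)&(g<145)).astype(np.uint8)
cn=cv2.HoughCircles(g,cv2.HOUGH_GRADIENT,1,100,param1=80,param2=15,minRadius=60,maxRadius=100)
print(cn)
k=6
for c in cn[0][:2]:
    u,v=(c[0]+.5)/k-.5+roi[0],(c[1]+.5)/k-.5+roi[1]; print(u,v,ray(s,u,v,.05), c[2]/6*1.3/373)
    cv2.circle(im,(int(c[0]),int(c[1])),int(c[2]),(255,0,0),1)
cv2.imwrite("pics/d.png",np.hstack([im[:,:,::-1],cv2.merge([m*255]*3)]))
from bench import arm
for q in([0,0,1,0],[0,1,0,0]): print(q,arm.ik([.4615,-.0125,.046],q))
for a in(180+41,131,41,-49,180+131): 
    t=np.radians(a/2); j=arm.ik([.631,.1065,.2],[0,np.cos(t),np.sin(t),0]); print(a,None if j is None else np.round(j,2))
```

```text
[[[130.5 165.5  64.2]]]
243.33333 169.16667 [0.61893354 0.10445186 0.05      ] 0.037292223
[0, 0, 1, 0] [-0.46020733  0.43878287  0.47528491  2.17856189 -0.35312114  0.59696611
  1.84244698]
[0, 1, 0, 0] [-0.78736159  0.58429607  0.93580786  2.19603347 -0.7415981   0.71744008
 -0.90675852]
221 [-0.4   0.47  0.22  1.61 -0.11  1.08  2.14]
131 [-0.64  0.51  0.58  1.62 -0.3   1.1   0.73]
41 [-0.76  0.55  0.77  1.63 -0.42  1.13 -0.74]
-49 [-0.98  0.79  1.25  1.64 -0.77  1.29 -2.01]
311 [-0.98  0.79  1.25  1.64 -0.77  1.29 -2.01]
```

View pics/d.png

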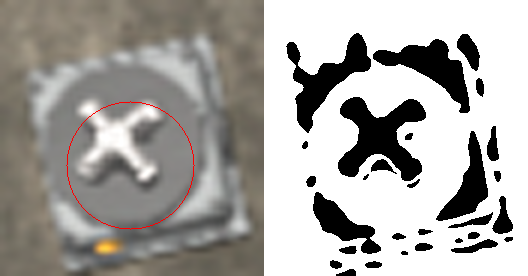

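Run:
```python
from h import *
s=dict(np.load("scene0.npz")); Ti=np.linalg.inv(s["T"]); f=200/np.tan(np.radians(float(s["fovy"]))/2)
im=s["frame"][:,:,::-1].copy()
for p in([.63,.107,.08],[.63,.107,.05],[.4615,-.0125,.078],[.4615,-.0125,.042],[.5286,-.2375,.078]):
    c=Ti@[*p,1]; uv=c[:2]/c[2]*f+[float(s["cx"]),float(s["cy"])]; print(p,uv)
    im[int(round(uv[1])),int(round(uv[0]))]=(0,0,255)
cv2.imwrite("pics/e.png",cv2.resize(im[155:245,225:395],None,fx=4.6,fy=4.6,interpolation=cv2.INTER_NEAREST))
from bench import arm
arm.reach([.4615,-.0125,.16],[0,0,1,0]); print(arm.get_tcp_pos(),arm.get_clock())
t=arm.snapshot("top"); cv2.imwrite("pics/f.png",t["frame"][:,:,::-1])
```

```text
[0.63, 0.107, 0.08] [291.58681164 169.96541144]
[0.63, 0.107, 0.05] [291.75424764 177.31039395]
[0.4615, -0.0125, 0.078] [283.1720489  192.55646415]
[0.4615, -0.0125, 0.042] [283.51196535 202.41330032]
[0.5286, -0.2375, 0.078] [351.1548286  205.25304137]
[ 0.46173578 -0.01175592  0.16001749] 2.5667
```

View pics/e.png

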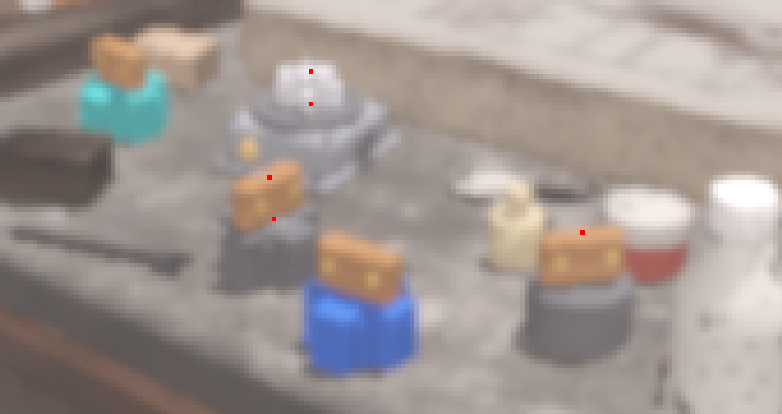

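Things that could be mistaken for the target, by top-view pixel:
- (277,215): grey cross hub. This is the target.
- (341,195): grey round hub, the look-alike to leave.
- (313,227): blue cross.
- (197,183): turquoise cross.
- (428,225): pink round.

The close crop confirms that (277,215) is a grey plus with its bar along world x. The stub is at (241,164), its splines at about 41°. Points found in the top view project onto the right features in the scene view.

Run:
```python
from h import *
from bench import arm
arm.servo_line([.4615,-.0125,.047],[0,0,1,0],max_speed=.1); print(arm.get_wrist_force(),arm.get_tcp_pos())
arm.grip(0.0,80); print(arm.get_finger_gap(),arm.get_tcp_pos(),arm.get_wrist_force())
s=arm.snapshot("scene"); cv2.imwrite("pics/g0.png",cv2.resize(s["frame"][140:260,200:400,::-1],None,fx=4,fy=4,interpolation=cv2.INTER_CUBIC))
arm.servo_line([.4615,-.0125,.17],max_speed=.12); print(arm.get_finger_gap(),arm.get_tcp_pos(),arm.get_wrist_force(),arm.get_moment())
s=arm.snapshot("scene"); cv2.imwrite("pics/g1.png",cv2.resize(s["frame"][100:250,200:400,::-1],None,fx=4,fy=4,interpolation=cv2.INTER_CUBIC)); print(arm.get_clock())
```

```text
[-0.19474087 -0.17681219  0.1178778 ] [ 0.461944   -0.01249577  0.0474846 ]
0.018953260556699596 [ 0.46174512 -0.01238874  0.0472269 ] [-0.32342172  1.02240252  4.76461873]
0.018890592401597774 [ 0.4609561  -0.01247978  0.16935214] [ 0.24811225 -0.31758788 -4.74773697] [ 0.0895584  -0.03749095  0.04791781]
5.7917
```

View pics/g1.png

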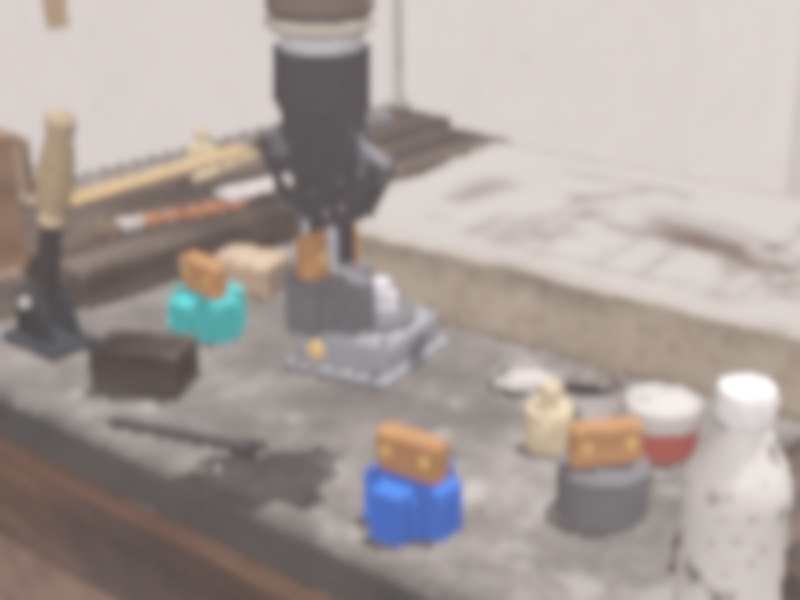

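The grip is held upright: gap 18.9 mm, load about 4.7 N. Next I move over the stub, turn it and lower in guarded steps.

Run:
```python
from h import *
from bench import arm
t=np.radians((180-49.0)/2); q=[0,np.cos(t),np.sin(t),0]
X,Y=.630,.107
arm.reach([X,Y,.175],q); print(arm.get_tcp_pos(),arm.get_clock(),arm.get_finger_gap())
arm.servo_line([X,Y,.135],q,max_speed=.1)
for n in("scene","top"):
    s=arm.snapshot(n); np.savez(f"{n}1.npz",**s)
    cv2.imwrite(f"pics/h_{n}.png",cv2.resize(s["frame"][110:210,190:340,::-1],None,fx=5,fy=5,interpolation=cv2.INTER_CUBIC))
b=arm.get_wrist_force()
for z in np.arange(.129,.0955,-.005):
    arm.servo_line([X,Y,z],q,max_speed=.05); f=arm.get_wrist_force()-b
    print(round(z,3),np.round(arm.get_tcp_pos(),4),np.round(f,1),np.round(arm.get_moment(),2))
    if f[2]>12 or np.hypot(*f[:2])>12: break
print(arm.get_clock())
```

```text
[0.62927599 0.10613442 0.17390817] 6.6333 0.01885633377031086
0.129 [0.6298 0.1071 0.1288] [-0.8  0.   0.1] [ 0.02  0.07 -0.  ]
0.124 [0.6297 0.107  0.1236] [-0.6  0.8  0.1] [-0.01  0.    0.04]
0.119 [0.6298 0.107  0.1186] [-0.3 -0.3 -0.2] [-0.06 -0.04 -0.02]
0.114 [0.6297 0.107  0.1136] [-0.8  0.2  0.3] [-0.03 -0.05  0.02]
0.109 [0.6297 0.107  0.1086] [-1.7 -0.7 -0.5] [ 0.04  0.02 -0.08]
0.104 [0.6297 0.107  0.1036] [0.1 0.1 0.5] [-0.06  0.02 -0.05]
0.099 [0.6297 0.107  0.0986] [-0.2  1.   0.3] [-0.02  0.06  0.01]
9.05
```

View pics/h_scene.png

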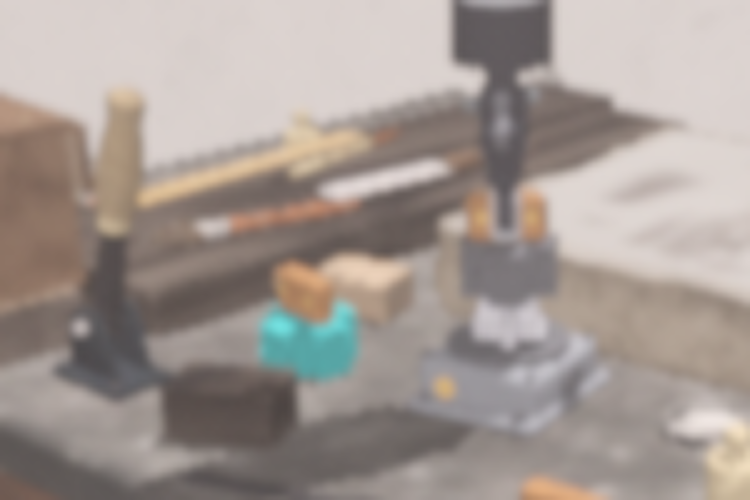

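View pics/h_top.png

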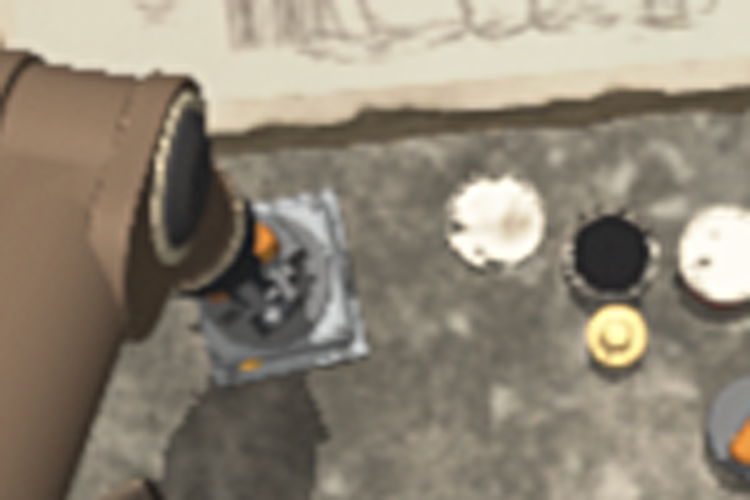

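It slid on with no contact force, passing well below the 30 mm misaligned stop. Both views before the descent showed the grip square over the stub. Next I seat it, release and check.

Run:
```python
from h import *
from bench import arm
t=np.radians((180-49.0)/2); q=[0,np.cos(t),np.sin(t),0]
X,Y=.630,.107
for z in (.098,.097,.096,.095,.094):
    arm.servo_line([X,Y,z],q,max_speed=.03); f=arm.get_wrist_force()
    print(z,np.round(arm.get_tcp_pos(),4),np.round(f,1))
    if f[2]>3: break
arm.grip(.05); print(arm.get_finger_gap(),arm.get_wrist_force()); 
arm.servo_line([X,Y,.2],q,max_speed=.12)
arm.reach([.5,.4,.25],q); arm.pause(.3)
for n in("scene","top"):
    s=arm.snapshot(n); np.savez(f"{n}2.npz",**s)
    c=s["frame"][140:240,180:360,::-1]
    cv2.imwrite(f"pics/i_{n}.png",cv2.resize(c,None,fx=4.4,fy=4.4,interpolation=cv2.INTER_CUBIC))
roi=(226,146,258,182); 
try:
    im=crop(s,roi); print(comp(s,orange(im),roi,.127)[:3])
except Exception as e: print(e)
print(arm.get_clock())
```

```text
0.098 [0.63  0.107 0.098] [ 1.1  0.7 -2.9]
0.097 [0.6303 0.107  0.0974] [-0.1 -0.6  0.2]
0.096 [0.6304 0.107  0.0973] [-2.7  1.1  9.2]
0.04990065592490345 [0.29586403 0.44262531 0.03136922]
(array([238.9287013 , 163.23060606]), array([0.62936787, 0.10415178, 0.127     ]), ((628.3947143554688, 103.29853820800781), (24.368776321411133, 58.666893005371094), 39.99583053588867))
12.85
```

View pics/i_scene.png

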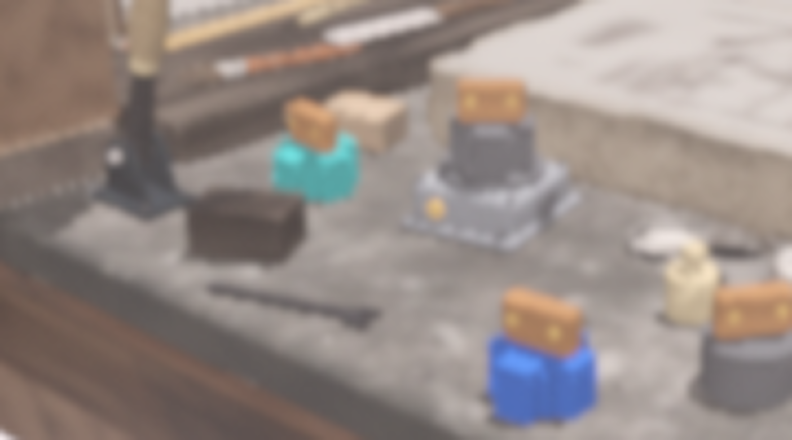

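View pics/i_top.png

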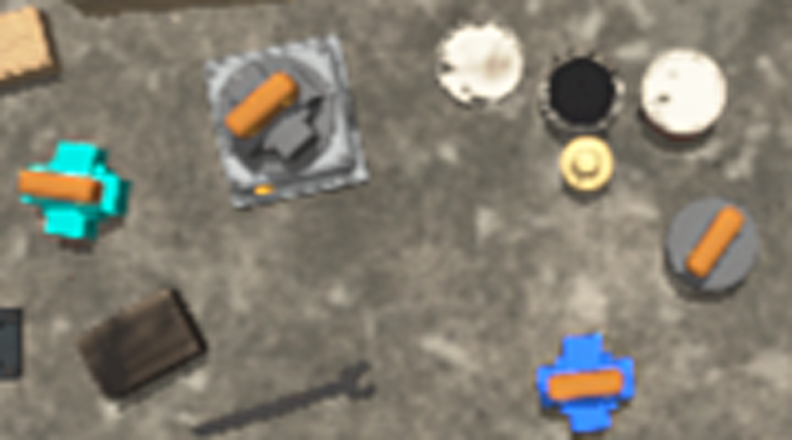

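The hub sits on the flange, upright; the look-alike hasn't moved and the arm is clear. Contact came at TCP z = 0.0973, and 0.0972 was predicted.

```bash
python3 -c "
from bench import arm
arm.job_done(); print(arm.get_clock())"
```

```text
the job is handed in; nothing more can be done
the job is handed in; nothing more can be done
```

The grey cross-hub grip is fully home and upright on the drive-box stub, and I handed the job in with the clock at about 13 s.

I gripped it across the bar, turned it 49° to match the splines, and lowered it onto the stub with almost no force.

- **Home depth:** the hub touched the flange at TCP z = 0.0973 m, against 0.0972 m predicted for fully home. The last push was about 9 N.
- **After release:** both cameras showed the grip upright with its hub on the flange, and the robot was well clear. The round-hub grip and the blue and turquoise look-alikes stood where they were. The pink one was outside these last crops.
- **Small disagreement:** the last top view put the bar centre about 2–4 mm from where I aimed, within the 5 mm play plus the calibration error. The bar measured 40° across the seat, about 1° off my estimate of the spline angle. One automatic circle fit of the flange locked onto the wrong circle, so I used a rough reading by eye, which agreed with the stub position to about 2 mm.

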